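# Press glued handle blanks in a push-to-open press box

## Task

Open the grey press box: push the front of its closed lid down until the catch lets it pop ajar, then swing the lid right up so that it stays open. Lay every wooden handle blank flat on the sprung plate inside, side by side, each running front to back and centred front to back, all near enough the middle for the tamper's foot to cover them; then hold the tamper level over the middle of the plate and press the blanks down until the plate is fully down and level for a moment. Finally stand the tamper back on its cork mat, leave the lid open and the blanks on the plate, and leave the glue bottle and the lace spool where they are.

Things in the scene. Friction and masses are not known exactly. Their poses are not given: they have to be found in the camera images.
- lid (a joint): Hinge angle of the press box's lid (rad). 0: shut, held by a spring catch. Pushing its front down 4 to 6 mm (to about -0.03, 8 to 10 N) frees the catch for good; let go, it pops up to about 0.18 and stays ajar. Positive opens: the front rises and goes back. Past 1.6 it falls on to its stop at 1.85 and stays. Grey plate 183 x 214 x 8 mm over the whole box, top 85 mm above the bench when shut.
- lid_push (a point): Where to push the lid down: on top of the black rubber pad at the middle of the lid's front edge, 17 mm behind the edge.
- lid_bar (a point): Grip point on the lid's handle, a round steel bar, 12 mm thick, that sticks out 73 mm from the right side of the lid at its front corner, along the hinge's direction, with a 20 mm end cap. 45 mm out from the lid, on the bar's axis, 82 mm above the bench when shut. Can be pinched from above; it turns in the fingers as the lid swings on a 163 mm radius, and is 5 mm above the hinge axis when shut.
- lid_hinge (a point): Middle of the lid's hinge axis, fixed to the press box, 77 mm above the bench at its far edge. Frame: x from the box's front to its far side, y along the hinge to the left, z up; the shut lid lies on the -x side. The box is fixed, 180 (x) x 214 (y) mm, rim 70 mm high; its bay is 125 (x) x 190 (y) mm, centred 72.5 mm in front (-x) of this point.
- plate_top (a point): Centre of the top face of the sprung aluminium plate (118 x 184 x 8 mm) that forms the floor of the bay; x and y as the box's, z up out of the plate. Unpressed it is 58 mm above the bench, 12 mm below the bay's rim. It rocks a little on its springs when it is pressed off centre.
- plate (a joint): How far the plate is pushed down (m): 0 up, 0.012 fully down on its stop. It springs back up. It begins to move at about 4 N and takes about 11 to 13 N in all (the tamper's weight counts) to bottom out.
- tamper_grip (a point): Centre of the tamper's wooden grip. Tamper (0.4 kg): flat steel foot 80 (x) x 142 (y) x 10 mm, and over it a level grip bar 24 mm wide (x), 110 mm long (y), 30 to 58 mm above the underside; this point is 44 mm above the underside. Its y goes along the plate's y when it presses, so that the foot fits inside the bay.
- tamper_foot (a point): Centre of the flat underside of the tamper's foot.
- mat_top (a point): Centre of the top of the fixed cork mat, 115 (x) x 165 (y) x 4 mm, on which the tamper stands, x and y as the tamper's.
- blank_0_center (a point): Centre of a loose wooden handle blank, 95 (x) x 28 (y) x 16 mm (z), with two brass pins, lying flat on the bench; 8 mm above its underside. Two or three blanks are there.
- blank_1_center (a point): Centre of a loose wooden handle blank, 95 (x) x 28 (y) x 16 mm (z), with two brass pins, lying flat on the bench; 8 mm above its underside. Two or three blanks are there.
- blank_2_center (a point): Centre of a loose wooden handle blank, 95 (x) x 28 (y) x 16 mm (z), with two brass pins, lying flat on the bench; 8 mm above its underside. Two or three blanks are there.
- glue_bottle: White glue bottle with a cone tip, 43 x 44 x 143 mm, loose bystander; origin under its centre.
- lace_spool: Spool of brown lace, 86 mm across and 88 mm high, loose bystander; origin under its centre.

How it is judged (in metres and radians):
On the way, in this order (a step that is already met when the one before it is completed fails the run):
1. the lid has been pushed so that its catch let go and it has popped ajar (more than 0.12 rad) (value of joint lid above 0.12 rad), for 0.2 s.
2. the lid is swung up past 1.6 rad (value of joint lid above 1.6 rad), for 0.2 s.
3. every blank lies flat on the plate, its centre within 22 mm of the plate's middle in x and 65 mm in y, its length along the plate's x within 0.4 rad, and is let go (x of blank_0_center in the frame of plate_top between -0.022 and 0.022 m and y of blank_0_center in the frame of plate_top between -0.065 and 0.065 m and z of blank_0_center in the frame of plate_top between 0.004 and 0.012 m and angle between each of blank_0_center, blank_1_center, blank_2_center's own z axis and vertical below 0.12 rad and angle between the x axis of each of blank_0_center, blank_1_center, blank_2_center and the x axis of plate_top, either way round below 0.4 rad and x of blank_1_center in the frame of plate_top between -0.022 and 0.022 m and y of blank_1_center in the frame of plate_top between -0.065 and 0.065 m and z of blank_1_center in the frame of plate_top between 0.004 and 0.012 m and x of blank_2_center in the frame of plate_top between -0.022 and 0.022 m and y of blank_2_center in the frame of plate_top between -0.065 and 0.065 m and z of blank_2_center in the frame of plate_top between 0.004 and 0.012 m and contact force between each of blank_0, blank_1, blank_2 and the fingers below 0.1 N), for 0.2 s.
4. the tamper, on the blanks and within 30 mm of the plate's middle, presses the plate down by more than 10.5 mm, both level within 0.06 rad, for 0.3 s (value of joint plate above 0.0105 m and angle between each of plate_top, tamper_foot's own z axis and vertical below 0.06 rad and x of tamper_foot in the frame of plate_top between -0.03 and 0.03 m and y of tamper_foot in the frame of plate_top between -0.03 and 0.03 m and z of tamper_foot in the frame of plate_top between 0.01 and 0.022 m and x of blank_0_center in the frame of plate_top between -0.022 and 0.022 m and y of blank_0_center in the frame of plate_top between -0.065 and 0.065 m and z of blank_0_center in the frame of plate_top between 0.004 and 0.012 m and angle between each of blank_0_center, blank_1_center, blank_2_center's own z axis and vertical below 0.12 rad and angle between the x axis of each of blank_0_center, blank_1_center, blank_2_center and the x axis of plate_top, either way round below 0.4 rad and x of blank_1_center in the frame of plate_top between -0.022 and 0.022 m and y of blank_1_center in the frame of plate_top between -0.065 and 0.065 m and z of blank_1_center in the frame of plate_top between 0.004 and 0.012 m and x of blank_2_center in the frame of plate_top between -0.022 and 0.022 m and y of blank_2_center in the frame of plate_top between -0.065 and 0.065 m and z of blank_2_center in the frame of plate_top between 0.004 and 0.012 m), for 0.3 s.
At the end, for the whole second after the job is handed in: Lid open over 1.6 rad; plate up within 4 mm; every blank flat on it, centre within 22 mm (x) and 65 mm (y) of its middle, along x within 0.4 rad; tamper upright, at rest on the cork mat within 45 mm of its middle; glue bottle and lace spool moved under 30 mm (value of joint lid above 1.6 rad and value of joint plate below 0.004 m and x of blank_0_center in the frame of plate_top between -0.022 and 0.022 m and y of blank_0_center in the frame of plate_top between -0.065 and 0.065 m and z of blank_0_center in the frame of plate_top between 0.004 and 0.012 m and angle between each of blank_0_center, blank_1_center, blank_2_center's own z axis and vertical below 0.12 rad and angle between the x axis of each of blank_0_center, blank_1_center, blank_2_center and the x axis of plate_top, either way round below 0.4 rad and x of blank_1_center in the frame of plate_top between -0.022 and 0.022 m and y of blank_1_center in the frame of plate_top between -0.065 and 0.065 m and z of blank_1_center in the frame of plate_top between 0.004 and 0.012 m and x of blank_2_center in the frame of plate_top between -0.022 and 0.022 m and y of blank_2_center in the frame of plate_top between -0.065 and 0.065 m and z of blank_2_center in the frame of plate_top between 0.004 and 0.012 m and horizontal distance between tamper_foot and mat_top below 0.045 m and z of tamper_foot in the frame of mat_top between -0.004 and 0.006 m and angle between tamper_foot's own z axis and vertical below 0.08 rad and linear speed of tamper below 0.02 m/s and distance of each of glue_bottle, lace_spool from where it was at the start of the episode below 0.03 m); the robot touches nothing.
It fails at once if the glue bottle or the lace spool is knocked over (angle between any of glue_bottle, lace_spool's own z axis and vertical above 0.6 rad).
Of blank_0, blank_1, blank_2 only 2 to 3 are there at a start; the rules pass over those that are not, and their reading is None.
At some moment in a run one of tamper may be knocked a few centimetres aside while the robot is not near it.
Once in a run the grip may slacken for a moment while it holds something.
It also fails if it takes over 210 s, if anything falls off the work surface, if the arm or the gripper's body presses on something with over 40 N, if the wrist force passes 120 N, or if a joint passes its speed limit or range.

## Robot

A 6-joint arm with a two-finger parallel gripper is mounted at the origin on a cart in front of the work surface, level with it; the furniture and walls round the work are solid. World frame = base frame: x ahead of the robot, y to its left, z up, the work surface at z = 0. Lengths are in mm, angles in rad, forces in N, time in s.
With the tool pointing down it reaches from about 300 to 775 mm from the base axis. Payload 14.6 kg.
Tool frame: the origin (TCP) lies between the finger pads; the fingertips stand 19 mm ahead of it and the grasp point (between the pads) is the TCP; z points along the fingers, y is the line along which they close (so a half turn about z gives the same grasp; the last joint's range is limited). The gripper opens to 94 mm and grips with 3 to 60 N. Pads are 16 mm wide; open, the fingers measure 119 mm over their backs; the gripper's body (75 mm by 177 mm) begins 78 mm behind the grasp point.
Start: joints at [-1.237, 0.3, 1.521, -0, 1.321, -0.067], TCP at [214.577, -506.405, 184.546] pointing down, gripper open.
Joint ranges: [-3.03, 3.03], [-0.79, 2.21], [0.23, 2.52], [-1.04, 4.18], [0, 3.07], [-2.55, 2.55]. Speed limits (rad/s): [2.22, 2.22, 2.57, 3.14, 3.14, 3.14].

## Interface

Orientations are given as [roll, pitch, yaw] about the fixed x, y, z axes, in that order (R = Rz(yaw) Ry(pitch) Rx(roll)).
In Python, from cell import monitor, imaging, job, find_in, trace gives the robot as it stands. The module is installed in compiled form; this text tells all that it offers.
- The arm moves only by the tool arm_command, never from a script. Its argument "steps" is a list of rows, each a list of 5 numbers: the opening, from 0 (shut) to 1 (fully open), then the shift along the tool's x, y, z in mm, then the turn about the tool's z in degrees. In form: [[gripper, dx, dy, dz, turn], ...]. A call has 1 to 20 rows; each row is the pose to reach, as a shift and turn from the pose commanded when the call began, along the tool's axes at that moment; what a row does not reach only later rows make up. A row lasts 1/8 s, in which the tool goes at most 62.5 mm and 10.7 degrees, less where a joint would pass 70% of its speed; a pose out of reach is approached as far as the arm can. A call with a gripper value outside its range is refused whole. The fingers move at their own pace and stop on an object; "force" is the grip in N (left out, the last holds). Time passes only in rows, so rows that repeat a pose let the fingers close. It gives the time, the measured TCP pose, the force, the opening and the grip force at its end, in the units of the state.
- monitor.read_state(): the state, without advancing time (a new reading comes with each control period).
- imaging.camera(name): name is "scene" or "top"; returns a dict with "img" (480x640x3 uint8, red, green, blue), "mtx" (3x3 intrinsics, pixels), "D" ([k1, k2, p1, p2, k3] as OpenCV has them; the pictures are not rectified), "view" (4x4, takes a point from world to camera coordinates). Camera axes: x right, y down, z forward; pixel columns grow to the right and rows downward; lengths in mm; the calibration is good to about 2 mm. A picture is of the moment at which its call begins. There is no depth.
- job.sign_off(): hands the job in; it is judged then, once.
Trained networks look in a picture, given as the dict that the camera call returned (one of the last four; its "shot" number tells which), for a name from the list of things; names that differ only in an ending like _2 or _b are one class to them, and where a whole thing is asked for, a point or a joint stands for the part that bears it (a point fixed in the world has none). Each returns a list of dicts, best first, with "p" (0 to 1); they miss things now and then, are a little off and sometimes report something else, mostly with a low value. They report only what shows in the picture. A call takes as long as a camera call.
- find_in(picture, target): "rect" ([centre column, centre row, width, height] in pixels, round what is visible of it).
- trace(picture, target): "region" (480x640 bool, what is visible of it) and "rect" ([centre column, centre row, width, height] in pixels, round what is visible of it).
The state is a dict: "clock": time; "joints": joint angles; "qd": joint speeds; "effort": joint torques, N m; "eef_pos": TCP position; "eef_rot": TCP orientation; "wrist_force": force on the tool from outside, world axes, zero at the start; "moment": the same for the moment, N m; "finger_gap": finger opening in mm; "finger_force": force on a finger pad.
Only numpy, scipy, OpenCV 4.12 (cv2) and the standard library are available. Lean on these libraries where they do the work, as an engineer would, in place of code of your own. Each camera call takes 0.05 s, during which the arm holds its last target. There are 200 camera calls.

## Working session

There is one attempt and no reset: what is moved stays moved. The work goes in short steps, Python scripts to look and compute and a tool call to move; the robot and the scene stay as the last step left them, time stands still between calls to the robot, and variables do not carry over. Pictures are saved under pics/ and viewed, at most 14 in all, crops included, and the job is handed in when it is done.

Besides the shell and the picture viewer there is one more tool, called after "Call:" as name(argument=value, ...), one argument or row to a line, values as JSON. arm_command: Moves the arm, as the interface text tells. Its arguments: {"type":"object","properties":{"steps":{"type":"array","items":{"type":"array","items":{"type":"number"}}},"force":{"type":"number"}},"required":["steps"]}

```bash
mkdir -p pics
cat > h.py <<'E'
import numpy as np, cv2
from cell import monitor, imaging, job, find_in, trace
def shot(n,save=None):
    c=imaging.camera(n)
    if save: cv2.imwrite('pics/'+save,c['img'][:,:,::-1])
    return c
def ray(c,uv):
    p=cv2.undistortPoints(np.array([[uv]],float),np.array(c['mtx'],float),np.array(c['D'],float))[0,0]
    V=np.array(c['view'],float); R,t=V[:3,:3],V[:3,3]
    return -R.T@t, R.T@np.array([p[0],p[1],1.])
def onz(c,uv,z):
    o,d=ray(c,uv); return o+d*(z-o[2])/d[2]
def proj(c,P):
    V=np.array(c['view'],float)
    return cv2.projectPoints(np.array(P,float).reshape(-1,3),cv2.Rodrigues(V[:3,:3])[0],V[:3,3],np.array(c['mtx'],float),np.array(c['D'],float))[0][:,0]
E
python3 - <<'E'
from h import *
print(monitor.read_state())
for n in('scene','top'):
    c=shot(n,n+'0.png'); print(n,(-np.array(c['view'])[:3,:3].T@np.array(c['view'])[:3,3]).round())
    for t in['lid_push','lid_bar','lid','tamper_grip','tamper_foot','mat_top','blank_0_center','glue_bottle','lace_spool','plate_top','lid_hinge']:
        try: print(t,[(round(d['p'],2),np.round(d['rect']).tolist()) for d in find_in(c,t)[:4]])
        except Exception as e: print(t,e)
E
```

```text
{'clock': 0.0, 'joints': array([-1.23657793e+00,  3.00467871e-01,  1.52158884e+00, -1.05857819e-06,
        1.32070363e+00, -6.66197674e-02]), 'qd': array([-0.0005331 ,  0.00072033, -0.00183718,  0.00105416,  0.00038597,
        0.00181533]), 'effort': array([ 6.69835972e-04, -5.31808412e+01, -3.52730656e+01,  7.08561670e-02,
        2.44786829e-02, -1.12387474e-04]), 'eef_pos': array([ 214.49571403, -506.13315108,  183.98483547]), 'eef_rot': array([-3.14042749e+00, -7.67103942e-05,  4.00838379e-01]), 'wrist_force': array([ 0.59844952,  0.73692214, -0.60848422]), 'moment': array([-0.02926519,  0.01470274, -0.02172939]), 'finger_force': 0.0, 'finger_gap': 94.04571568884066}
scene [143. 709. 905.]
lid_push [(0.63, [338.0, 319.0, 45.0, 30.0]), (0.6, [389.0, 214.0, 143.0, 72.0])]
lid_bar [(0.65, [389.0, 210.0, 140.0, 71.0])]
lid [(0.78, [391.0, 212.0, 146.0, 75.0])]
tamper_grip [(0.88, [284.0, 400.0, 78.0, 82.0])]
tamper_foot [(0.78, [282.0, 404.0, 76.0, 77.0]), (0.51, [389.0, 224.0, 142.0, 98.0])]
mat_top [(0.61, [278.0, 402.0, 106.0, 99.0])]
blank_0_center [(0.74, [340.0, 320.0, 46.0, 32.0])]
glue_bottle [(0.86, [194.0, 254.0, 23.0, 54.0])]
lace_spool [(0.92, [242.0, 202.0, 28.0, 36.0])]
plate_top []
lid_hinge [(0.9, [388.0, 225.0, 144.0, 100.0])]
top [ 564.  -44. 1115.]
lid_push [(0.76, [393.0, 292.0, 114.0, 124.0])]
lid_bar [(0.62, [391.0, 292.0, 109.0, 122.0])]
lid [(0.59, [394.0, 291.0, 113.0, 124.0]), (0.39, [193.0, 308.0, 62.0, 38.0])]
tamper_grip [(0.98, [191.0, 308.0, 57.0, 35.0])]
tamper_foot [(0.83, [191.0, 308.0, 60.0, 36.0])]
mat_top [(0.83, [194.0, 305.0, 71.0, 51.0])]
blank_0_center [(0.81, [278.0, 307.0, 11.0, 39.0])]
glue_bottle [(0.92, [256.0, 174.0, 21.0, 28.0])]
lace_spool [(0.7, [334.0, 169.0, 36.0, 39.0]), (0.54, [393.0, 292.0, 116.0, 120.0])]
plate_top []
lid_hinge [(0.58, [391.0, 290.0, 119.0, 118.0]), (0.31, [197.0, 306.0, 70.0, 47.0])]
```

View pics/top0.png

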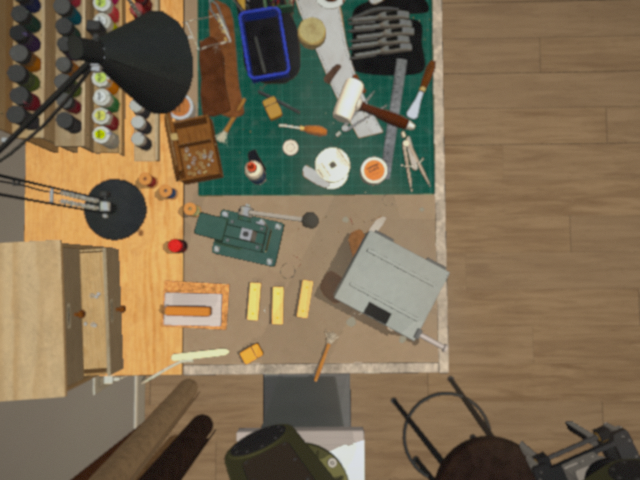

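View pics/scene0.png

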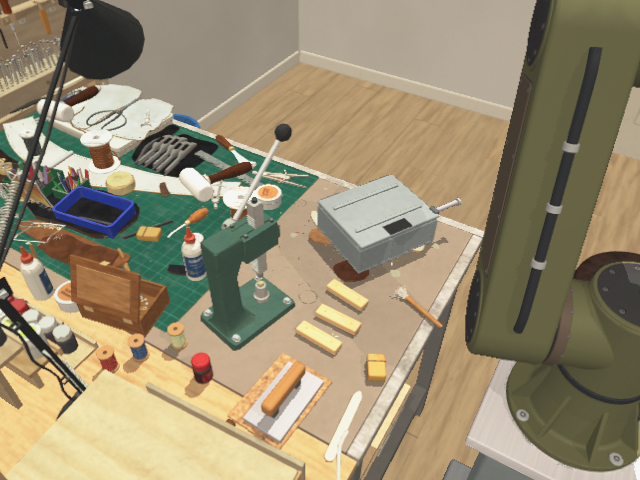

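Top view: the lid's corners are about (372,232), (448,270), (415,340) and (334,298). The pad is at (377,312) and the bar end at (443,346). Three blanks are at (254,301), (278,305) and (304,299), and the tamper on its mat is at (194,307). Now measuring.

Run:
```python
from h import *
c=shot('top')
im=c['img']
print('lid corners z85',[onz(c,p,85).round()[:2].tolist() for p in[(372,232),(448,270),(415,340),(334,298)]])
print('pad',onz(c,(377,312),85).round(),'barend',onz(c,(443,346),82).round())
def mr(t,z,cc=c):
    for d in trace(cc,t)[:4]:
        m=d['region'].astype(np.uint8); 
        pts=np.argwhere(m)[:,::-1].astype(float)
        W=np.array([onz(cc,p,z)[:2] for p in pts],np.float32)
        r=cv2.minAreaRect(W); mu=W.mean(0); ev,V=np.linalg.eigh(np.cov((W-mu).T)); v=V[:,1]
        print(t,round(d['p'],2),len(pts),'mean',mu.round(1),'long axis',round(float(np.arctan2(v[1],v[0])),3),'rect',np.round(r[0],1),np.round(r[1],1),round(r[2],1))
for t,z in[('blank_0_center',14),('tamper_foot',14),('tamper_grip',60),('mat_top',4),('lid',85),('glue_bottle',0),('lace_spool',0)]: mr(t,z)
cr=cv2.resize(im[215:365,150:460],None,fx=2.58,fy=2.58,interpolation=cv2.INTER_CUBIC)
cv2.imwrite('pics/c1.png',cr[:,:,::-1])
hs=cv2.cvtColor(im,cv2.COLOR_RGB2HSV)
for p in[(254,301),(278,305),(304,299),(295,340)]: print(p,hs[p[1],p[0]])
```

```text
lid corners z85 [[639.0, -176.0], [548.0, -354.0], [385.0, -273.0], [485.0, -85.0]]
pad [ 451. -185.   85.] barend [ 370. -339.   82.]
blank_0_center 0.59 461 mean [461.6  55.4] long axis 3.118 rect [461.8  55.9] [30.1 97.4] 89.7
tamper_foot 0.95 1826 mean [455.4 266.6] long axis 1.531 rect [455.3 267.8] [144.   79.6] 89.3
tamper_grip 0.87 1882 mean [459.8 253.8] long axis 1.509 rect [459.9 254.2] [137.1  81.1] 89.3
mat_top 0.79 1187 mean [478.9 255.3] long axis 1.332 rect [464.7 264.4] [166.3 117.3] 87.4
lid 0.81 7220 mean [ 510.7 -222.9] long axis 0.892 rect [ 497.  -253.7] [289.7 183.6] 61.7
lid 0.58 1180 mean [486.2 234.5] long axis 1.368 rect [473.2 242.6] [155.5 107.8] 86.0
glue_bottle 0.65 408 mean [803.5 112.6] long axis -2.591 rect [803.5 111.6] [67.2 47.9] 38.2
glue_bottle 0.63 405 mean [459.3  56. ] long axis 3.099 rect [460.5  55.9] [28.  93.6] 89.7
lace_spool 0.76 1168 mean [812.7 -85.5] long axis 2.949 rect [812.1 -86.4] [ 87.8 103.9] 89.5
(254, 301) [ 27 118 227]
(278, 305) [ 27 122 226]
(304, 299) [ 25 125 225]
(295, 340) [ 17  84 152]
```

View pics/c1.png

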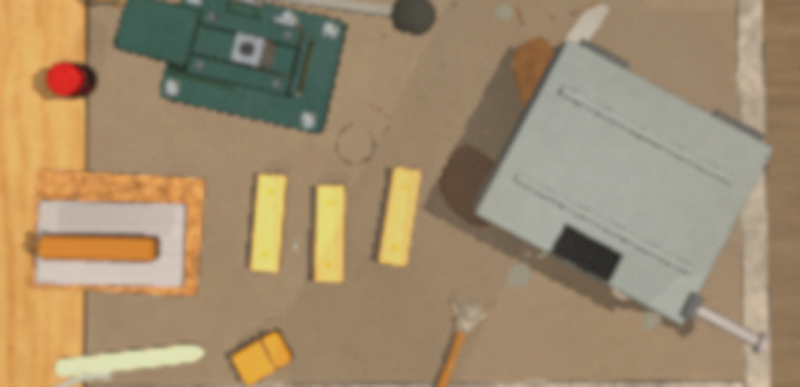

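```bash
cat >> h.py <<'E'
H=np.array([594.4,-264.7]); n=np.array([.880,-.474]); u=np.array([.474,.880])   # box frame
def box(x,y): return H+x*n+y*u        # x,y in hinge frame
def go(x,y,z,yawdeg=None,frm=None):
    s=monitor.read_state(); p=np.array(s['eef_pos']) if frm is None else np.array(frm[:3]); yw=s['eef_rot'][2] if frm is None else np.radians(frm[3])
    d=np.array([x,y,z])-p; t=0 if yawdeg is None else -(yawdeg-np.degrees(yw)); t=(t+180)%360-180
    print('go',np.round([d[0]*np.cos(yw)+d[1]*np.sin(yw), d[0]*np.sin(yw)-d[1]*np.cos(yw), -d[2], t],1))
E
python3 - <<'E'
from h import *
p=box(-166,0); print(p); go(*p,125,61.7)
c=shot('top')
hs=cv2.cvtColor(c['img'],cv2.COLOR_RGB2HSV); m=cv2.inRange(hs,(22,95,170),(32,255,255)); m[:270]=0;m[:, :235]=0;m[330:]=0
k,l,st,ce=cv2.connectedComponentsWithStats(m)
for i in range(1,k):
    if st[i,4]>150:
        W=np.array([onz(c,p[::-1].astype(float),14)[:2] for p in np.argwhere(l==i)],np.float32)
        mu=W.mean(0);ev,V=np.linalg.eigh(np.cov((W-mu).T));v=V[:,1]*np.sign(V[0,1]);r=cv2.minAreaRect(W)
        print(st[i],mu.round(1),np.degrees(np.arctan2(v[1],v[0])).round(1),np.round(r[1],1))
q=[box(-183,107),box(0,107),box(0,-107),box(-183,-107)]
print(proj(c,[[*p,85] for p in q]).round(1), proj(c,[[*box(-163,-152),82],[*box(-166,0),85]]).round(1))
E
```

```text
[ 448.32  -186.016]
go [ 340.2 -203.8   59.5  -38.7]
[298 281  14  36 288] [477.9 -13. ] -9.0 [21.  88.4]
[247 283  13  37 363] [473.  114.9] -4.6 [26.3 90.5]
[273 287  10  37 336] [464.   55.3] -0.9 [22.6 90. ]
[[333.6 298.2]
 [369.5 229.6]
 [450.  271.8]
 [414.5 341.1]] [[435.2 342.3]
 [377.3 313.1]]
```

Call:
arm_command(
  steps=[
    [0,100,-60,0,-10],
    [0,340,-204,0,-38.7],
    [0,340,-204,0,-38.7],
    [0,340,-204,0,-38.7],
    [0,340,-204,0,-38.7],
    [0,340,-204,0,-38.7],
    [0,340,-204,0,-38.7],
    [0,340,-204,0,-38.7],
    [0,340,-204,60,-38.7],
    [0,340,-204,60,-38.7],
    [0,340,-204,76,-38.7],
    [0,340,-204,76,-38.7],
  ],
  force=20,
)

```text
clock: 3.15
eef_pos: [448.0, -186.3, 108.9]
eef_rot: [3.142, 0.0, 1.076]
wrist_force: [-0.8, -0.5, 0.1]
finger_gap: 0.4
finger_force: 0.0
```

Now push about 6 mm below contact (contact at TCP z≈104), then release.

Call:
arm_command(
  steps=[
    [0,0,0,5,0],
    [0,0,0,8,0],
    [0,0,0,9.5,0],
    [0,0,0,10.5,0],
    [0,0,0,10.5,0],
    [0,0,0,10.5,0],
  ],
)

```text
clock: 3.9
eef_pos: [448.1, -185.9, 98.1]
eef_rot: [3.142, -0.0, 1.076]
wrist_force: [-0.7, -0.2, -0.8]
finger_gap: 0.7
finger_force: 0.0
```

Run:
```python
from h import *
print(monitor.read_state()['wrist_force'])
c=shot('scene'); im=c['img'][150:300,290:490]
cv2.imwrite('pics/s1.png',cv2.resize(im,None,fx=3.5,fy=3.5,interpolation=cv2.INTER_CUBIC)[:,:,::-1])
```

```text
[-0.66559314 -0.1799216  -0.78490445]
```

View pics/s1.png

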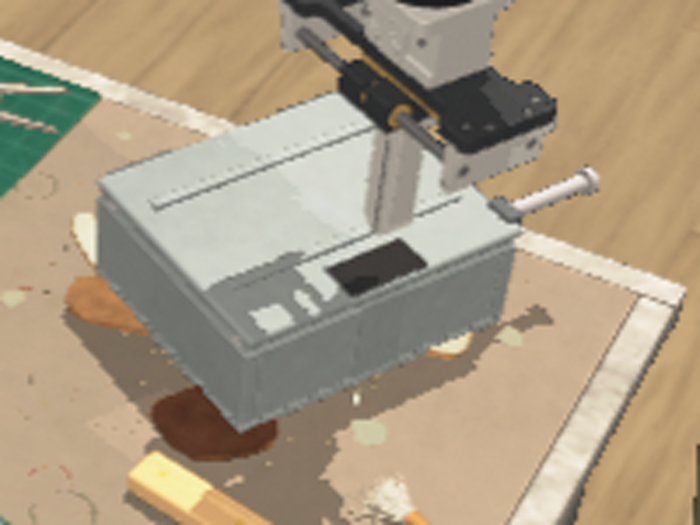

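Run:
```python
from h import *
c=shot('scene')
for z in(79,85,95,105,115): print(z,proj(c,[[448,-186,z]]).round(1))
print(proj(c,[[*box(*p),85] for p in [(-183,107),(0,107),(0,-107),(-183,-107),(-166,0)]]).round(1))
c=shot('top'); print(proj(c,[[448,-186,79],[448,-186,100]]).round(1))
im=c['img'][230:360,310:470]
cv2.imwrite('pics/t1.png',cv2.resize(im,None,fx=4,fy=4,interpolation=cv2.INTER_CUBIC)[:,:,::-1])
```

```text
79 [[397.  228.2]]
85 [[397.4 226.2]]
95 [[397.9 222.8]]
105 [[398.4 219.3]]
115 [[398.9 215.9]]
[[361.6 247.7]
 [316.7 200.5]
 [391.  172.9]
 [439.6 214.6]
 [397.2 226.2]]
[[376.9 313. ]
 [378.2 314. ]]
```

View pics/t1.png

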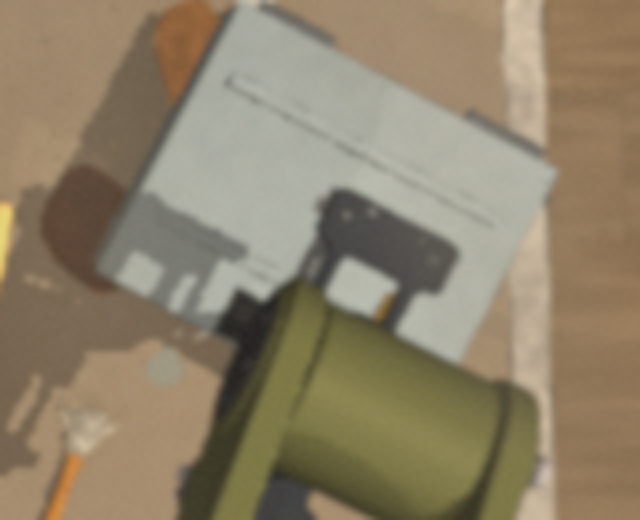

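Call:
arm_command(
  steps=[
    [0,0,0,2,0],
    [0,0,0,4,0],
    [0,0,0,6,0],
    [0,0,0,6,0],
  ],
)

```text
clock: 4.55
eef_pos: [448.0, -185.9, 91.9]
eef_rot: [-3.141, -0.0, 1.076]
wrist_force: [-0.3, 0.3, 0.2]
finger_gap: 0.6
finger_force: 0.0
```

Run:
```python
from h import *
s=monitor.read_state(); p=s['eef_pos']; print(p,s['wrist_force'],s['finger_gap'],s['joints'])
out=[]
for nme,(r0,r1,c0,c1) in(('scene',(130,270,330,500)),('top',(230,370,330,500))):
    c=shot(nme); im=cv2.resize(c['img'],None,fx=4,fy=4,interpolation=cv2.INTER_CUBIC)[:,:,::-1].copy()
    for q,col in(([p[0],p[1],p[2]-19],(0,0,255)),(p,(0,255,0)),([p[0],p[1],p[2]+78],(255,0,0)),([*(p[:2]+88*n),p[2]+78],(255,0,255)),([*(p[:2]-88*n),p[2]+78],(255,0,255))):
        a=proj(c,[q])[0]*4+2; cv2.circle(im,tuple(int(v) for v in a),5,col,-1)
    out.append(im[r0*4:r1*4,c0*4:c1*4])
cv2.imwrite('pics/o.png',cv2.resize(np.hstack(out),None,fx=.58,fy=.58,interpolation=cv2.INTER_AREA))
```

```text
[ 447.95613693 -185.8642613    91.85688868] [-0.27876321  0.34316124  0.15745768] 0.5859073923497232 [-4.68850971e-01  2.59491303e-01  1.80427303e+00  2.67141418e-05
  1.07818949e+00  2.56631034e-02]
```

View pics/o.png

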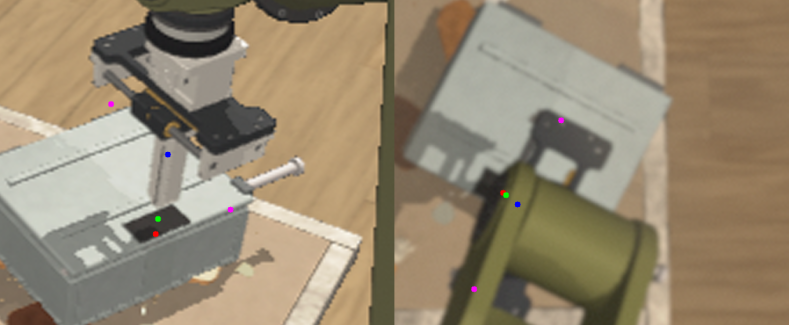

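Call:
arm_command(
  steps=[
    [0,0,0,3,0],
    [0,0,0,6,0],
    [0,0,0,9,0],
    [0,0,0,12,0],
    [0,0,0,12,0],
  ],
)

```text
clock: 5.28
eef_pos: [447.9, -185.9, 79.8]
eef_rot: [-3.141, 0.0, 1.076]
wrist_force: [-0.4, 0.3, -0.6]
finger_gap: 0.3
finger_force: 0.0
```

Call:
arm_command(
  steps=[
    [0,0,0,3,0],
    [0,0,0,6,0],
    [0,0,0,8,0],
    [0,0,0,8,0],
  ],
)

```text
clock: 5.78
eef_pos: [448.0, -185.9, 71.9]
eef_rot: [-3.141, -0.0, 1.076]
wrist_force: [0.1, -0.4, -0.3]
finger_gap: 0.1
finger_force: 0.0
```

Run:
```python
from h import *
s=monitor.read_state(); p=s['eef_pos']
out=[]
for nme,(r0,r1,c0,c1) in(('scene',(160,260,340,460)),('top',(260,360,340,460))):
    c=shot(nme); im=cv2.resize(c['img'],None,fx=6,fy=6,interpolation=cv2.INTER_CUBIC)[:,:,::-1].copy()
    for q,col in(([p[0],p[1],85],(0,0,255)),(p,(0,255,0)),([p[0],p[1],p[2]+78],(255,0,0))):
        a=proj(c,[q])[0]*6+3; cv2.circle(im,tuple(int(v) for v in a),5,col,-1)
    out.append(im[r0*6:r1*6,c0*6:c1*6])
cv2.imwrite('pics/o2.png',cv2.resize(np.hstack(out),(800,333),interpolation=cv2.INTER_AREA))
```

```text
(no output)
```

View pics/o2.png

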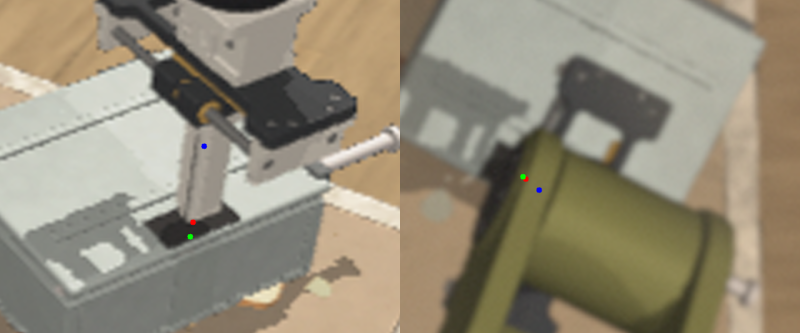

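Call:
arm_command(
  steps=[
    [0,0,0,1,0],
    [0,0,0,2,0],
    [0,0,0,3,0],
    [0,0,0,4,0],
    [0,0,0,4,0],
  ],
)

```text
clock: 6.5
eef_pos: [448.0, -185.9, 67.9]
eef_rot: [-3.141, -0.0, 1.076]
wrist_force: [-1.3, -0.8, 0.7]
finger_gap: 0.8
finger_force: 0.0
```

Call:
arm_command(
  steps=[
    [0,0,0,1,0],
    [0,0,0,2,0],
    [0,0,0,3,0],
    [0,0,0,3,0],
  ],
)

```text
clock: 7.0
eef_pos: [448.0, -185.9, 65.2]
eef_rot: [-3.142, 0.0, 1.076]
wrist_force: [-0.9, 0.8, 2.7]
finger_gap: 0.3
finger_force: 1.3
```

Call:
arm_command(
  steps=[
    [0,0,0,1,0],
    [0,0,0,2,0],
    [0,0,0,3,0],
    [0,0,0,3,0],
  ],
)

```text
clock: 7.5
eef_pos: [448.0, -185.9, 62.4]
eef_rot: [-3.141, 0.0, 1.076]
wrist_force: [-3.7, 1.7, 7.3]
finger_gap: 0.7
finger_force: 3.8
```

Call:
arm_command(
  steps=[
    [0,0,0,1,0],
    [0,0,0,1.8,0],
    [0,0,0,1.8,0],
    [0,0,0,-20,0],
    [0,0,0,-60,0],
    [0,0,0,-100,0],
    [0,0,0,-100,0],
    [0,0,0,-100,0],
  ],
)

```text
clock: 8.5
eef_pos: [447.7, -185.8, 161.2]
eef_rot: [-3.141, 0.0, 1.076]
wrist_force: [0.0, 0.4, -0.3]
finger_gap: 0.3
finger_force: 0.0
```

Run:
```python
from h import *
s=monitor.read_state(); p=s['eef_pos'];print(p)
c=shot('scene'); im=c['img'][120:290,290:490]
im=cv2.resize(im,None,fx=4,fy=4,interpolation=cv2.INTER_CUBIC)[:,:,::-1].copy()
def dot(q,col):
    a=(proj(c,[q])[0]-[290,120])*4+2; cv2.circle(im,tuple(int(v) for v in a),5,col,-1)
dot([*p[:2],p[2]+18],(0,0,255))
for th,col in((0,(0,255,0)),(.18,(255,0,0))):
    b=box(-163*np.cos(th+.031),-152); dot([*b,77+163*np.sin(th+.031)],col)
cv2.imwrite('pics/s3.png',im)
```

```text
[ 447.69120915 -185.75558737  161.15131138]
```

View pics/s3.png

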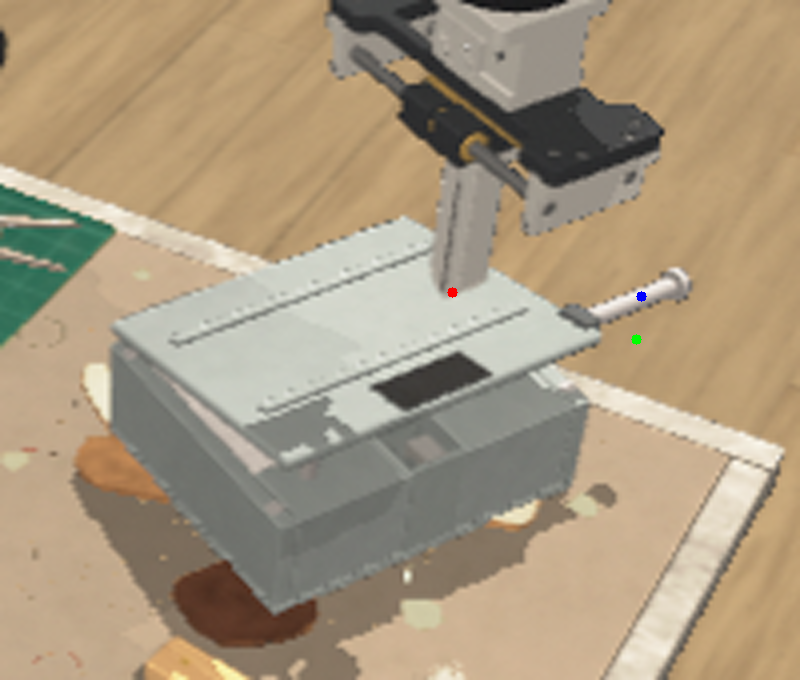

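```bash
cat >> h.py <<'E'
B=np.array([-3.4,-6.2,37.])   # true = reported + B
def bar(th): return np.array([*box(-163*np.cos(th+.031),-152),77+163*np.sin(th+.031)])
E
python3 - <<'E'
from h import *
t=bar(.18)-B; print(t); go(t[0],t[1],161,61.7); go(*t,61.7)
E
```

```text
[ 385.49321722 -316.71151927   74.1383657 ]
go [-144.8    7.6   -0.2   -0. ]
go [-144.8    7.6   86.7   -0. ]
```

Call:
arm_command(
  steps=[
    [1,-60,7.6,0,0],
    [1,-120,7.6,0,0],
    [1,-145,7.6,0,0],
    [1,-145,7.6,0,0],
    [1,-145,7.6,30,0],
    [1,-145,7.6,50,0],
    [1,-145,7.6,50,0],
  ],
)

```text
clock: 9.43
eef_pos: [385.7, -315.6, 110.5]
eef_rot: [-3.138, -0.001, 1.077]
wrist_force: [0.9, -0.3, 0.5]
finger_gap: 67.1
finger_force: 0.0
```

Run:
```python
from h import *
s=monitor.read_state(); p=s['eef_pos'];print(p)
c=shot('scene'); x0,y0=370,130; im=c['img'][y0:y0+130,x0:x0+130]
im=cv2.resize(im,None,fx=3,fy=3,interpolation=cv2.INTER_CUBIC)[:,:,::-1].copy()
def dot(c,im,q,col,x0,y0):
    a=(proj(c,[q])[0]-[x0,y0])*3+1; cv2.circle(im,tuple(int(v) for v in a),4,col,-1)
def dots(c,im,x0,y0):
    dot(c,im,p+B,(0,255,0),x0,y0); dot(c,im,bar(.18),(255,0,0),x0,y0)
    for sg in(-1,1): dot(c,im,[*(p+B)[:2]+sg*47*n,p[2]+18],(0,0,255),x0,y0)
dots(c,im,x0,y0)
d=shot('top'); x1,y1=360,260; i2=cv2.resize(d['img'][y1:y1+130,x1:x1+130],None,fx=3,fy=3,interpolation=cv2.INTER_CUBIC)[:,:,::-1].copy()
dots(d,i2,x1,y1)
cv2.imwrite('pics/s4.png',np.hstack([im,i2]))
```

```text
[ 385.73456836 -315.62022519  110.4809578 ]
```

View pics/s4.png

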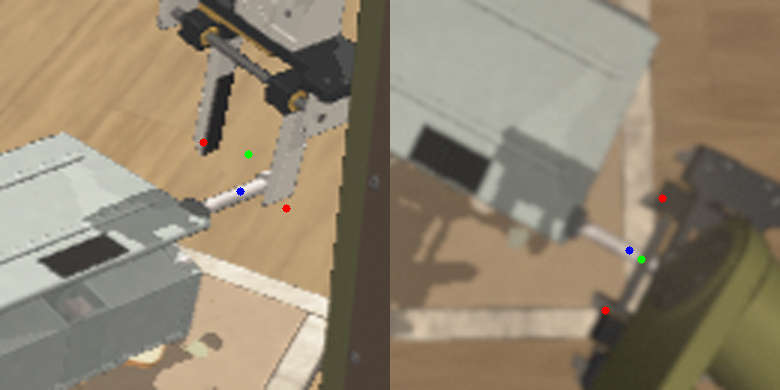

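Call:
arm_command(
  steps=[
    [1,0,0,20,0],
    [1,0,0,36,0],
    [1,0,0,36,0],
    [0,0,0,36,0],
    [0,0,0,36,0],
    [0,0,0,36,0],
    [0,0,0,36,0],
    [0,0,0,36,0],
    [0,0,0,36,0],
    [0,0,0,36,0],
    [0,0,0,36,0],
    [0,0,0,36,0],
  ],
  force=10,
)

```text
clock: 11.02
eef_pos: [386.0, -317.2, 76.1]
eef_rot: [3.141, 0.0, 1.076]
wrist_force: [0.7, -0.1, 0.5]
finger_gap: 11.4
finger_force: 10.0
```

Call:
arm_command(
  steps=[
    [0,0,3.6,-14,0],
    [0,0,12.6,-36.8,0],
    [0,0,24.9,-57.9,0],
    [0,0,40.1,-77,0],
    [0,0,58.1,-93.5,0],
    [0,0,58.1,-93.5,0],
  ],
  force=20,
)

```text
clock: 11.78
eef_pos: [437.1, -345.4, 172.5]
eef_rot: [3.141, 0.001, 1.076]
wrist_force: [-12.8, 3.8, 14.9]
finger_gap: 11.1
finger_force: 20.0
```

Call:
arm_command(
  steps=[
    [0,0,-3,-4,0],
    [0,0,17.7,-18,0],
    [0,0,40.4,-29,0],
    [0,0,40.4,-29,0],
  ],
)

```text
clock: 12.28
eef_pos: [473.1, -364.7, 199.5]
eef_rot: [3.141, 0.001, 1.076]
wrist_force: [-3.6, -2.1, 3.1]
finger_gap: 11.2
finger_force: 20.0
```

Low force now; continue.

Call:
arm_command(
  steps=[
    [0,0,24.1,-7.3,0],
    [0,0,49,-10.9,0],
    [0,0,74.2,-10.8,0],
    [0,0,91,-8.6,0],
    [0,0,91,-8.6,0],
    [0,0,91,-8.6,0],
  ],
)

```text
clock: 13.02
eef_pos: [552.3, -407.4, 207.8]
eef_rot: [3.141, 0.001, 1.076]
wrist_force: [-1.1, -5.2, 1.9]
finger_gap: 11.0
finger_force: 20.0
```

Call:
arm_command(
  steps=[
    [1,0,0,0,0],
    [1,0,0,0,0],
    [1,0,0,0,0],
    [1,0,0,0,0],
    [1,0,0,-60,0],
    [1,0,0,-110,0],
    [1,-50,0,-110,0],
    [1,-100,-60,-110,0],
    [1,-100,-120,-110,0],
    [1,-100,-180,-110,0],
    [1,-100,-240,-110,0],
    [1,-100,-240,-110,0],
  ],
)

```text
clock: 14.52
eef_pos: [291.8, -379.8, 318.2]
eef_rot: [3.14, 0.001, 1.075]
wrist_force: [1.3, -0.0, 0.6]
finger_gap: 93.8
finger_force: 0.0
```

Run:
```python
from h import *
s=monitor.read_state(); print(s['eef_pos'])
c=shot('scene','s5.png');d=shot('top','t5.png')
t=[cv2.resize(x,(400,300),interpolation=cv2.INTER_AREA) for x in(c['img'],d['img'])]
cv2.imwrite('pics/v5.png',np.hstack([cv2.resize(c['img'][120:300,260:500],(400,300)),cv2.resize(d['img'][200:380,220:460],(400,300))])[:,:,::-1])
def q(c,t,z):
    for e in trace(c,t)[:4]:
        W=np.array([onz(c,p[::-1].astype(float),z)[:2] for p in np.argwhere(e['region'])],np.float32)
        mu=W.mean(0);r=cv2.minAreaRect(W);print(t,round(e['p'],2),mu.round(1),np.round(r[0],1),np.round(r[1],1),round(r[2],1))
q(d,'blank_0_center',14);q(d,'plate_top',58);q(d,'tamper_foot',14);q(d,'mat_top',4)
```

```text
[ 291.75903782 -379.80834529  318.18002204]
blank_0_center 0.92 [462.9  54.9] [463.   55.9] [30.1 94.9] 89.7
plate_top 0.77 [ 530.8 -229.1] [ 531.2 -229.6] [183.2 117.6] 61.2
tamper_foot 0.75 [456.4 266.8] [456.2 266.5] [141.5  80. ] 87.8
mat_top 0.93 [487.4 248.1] [464.5 263.3] [164.7 120.4] 88.8
mat_top 0.41 [461.1  55.4] [462.1  55.5] [27.9 95.8] 89.7
mat_top 0.34 [ 630.4 -334.9] [ 607.4 -372.4] [375.6 101.5] 62.2
```

View pics/v5.png

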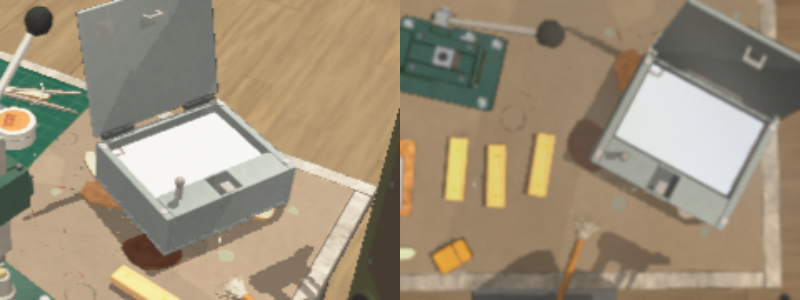

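```bash
cat >> h.py <<'E'
def blanks(c,z=15):
    hs=cv2.cvtColor(c['img'],cv2.COLOR_RGB2HSV); m=cv2.inRange(hs,(20,85,150),(34,255,255)); m[:270]=0;m[:,:235]=0;m[330:]=0;m[:,325:]=0
    k,l,st,ce=cv2.connectedComponentsWithStats(m); out=[]
    for i in range(1,k):
        if st[i,4]>150:
            W=np.array([onz(c,p[::-1].astype(float),z)[:2] for p in np.argwhere(l==i)],np.float32)
            r=cv2.minAreaRect(W); mu=W.mean(0);ev,V=np.linalg.eigh(np.cov((W-mu).T));v=V[:,1]*np.sign(V[0,1])
            out.append((*mu,np.degrees(np.arctan2(v[1],v[0])))); print('blank',mu.round(1),np.round(r[0],1),np.round(r[1],1),out[-1][2].round(1))
    return sorted(out,key=lambda b:b[1])
E
python3 - <<'E'
from h import *
d=shot('top'); b=blanks(d)
t=b[0]; print(t); go(t[0]-B[0],t[1]-B[1],90,t[2])
E
```

```text
blank [478.2 -13.6] [478.4 -12.7] [26.4 91.6] -9.4
blank [474.4 115. ] [473.5 114.6] [29.4 95.8] -5.9
blank [463.4  55.1] [461.9  55.8] [25.1 92.3] -0.6
(np.float32(478.21884), np.float32(-13.621947), np.float64(-9.386571802452247))
go [418.  -12.8 226.6  71.1]
```

Call:
arm_command(
  steps=[
    [0.6,60,-2,0,10],
    [0.6,120,-4,0,20],
    [0.6,180,-6,0,30],
    [0.6,240,-8,0,40],
    [0.6,300,-10,0,50],
    [0.6,360,-12,0,60],
    [0.6,418,-12.8,50,71],
    [0.6,418,-12.8,110,71],
    [0.6,418,-12.8,170,71],
    [0.6,418,-12.8,227,71],
    [0.6,418,-12.8,245,71],
    [0.6,418,-12.8,245,71],
  ],
)

```text
clock: 16.38
eef_pos: [479.9, -6.7, 69.7]
eef_rot: [3.141, 0.006, -0.162]
wrist_force: [0.5, -0.5, -0.1]
finger_gap: 56.0
finger_force: 0.0
```

Run:
```python
from h import *
s=monitor.read_state(); p=s['eef_pos'];print(p,s['eef_rot'])
yw=s['eef_rot'][2]; ty=np.array([np.sin(yw),-np.cos(yw)])
out=[]
for nme,x0,y0 in(('scene',260,200),('top',230,230)):
    c=shot(nme); im=cv2.resize(c['img'][y0:y0+130,x0:x0+130],None,fx=3,fy=3,interpolation=cv2.INTER_CUBIC)[:,:,::-1].copy()
    def dot(q,col):
        a=(proj(c,[q])[0]-[x0,y0])*3+1; cv2.circle(im,tuple(int(v) for v in a),3,col,-1)
    dot([478.2,-13.4,16],(255,0,0)); dot(p+B,(0,255,0))
    for sg in(-1,1): dot([*(p+B)[:2]+sg*s['finger_gap']/2*ty,p[2]+18],(0,0,255))
    out.append(im)
cv2.imwrite('pics/s6.png',np.hstack(out)); print(s['finger_gap'])
```

```text
[479.85231084  -6.7410107   69.71891289] [ 3.14119721  0.00590505 -0.16233188]
55.973882440393034
```

View pics/s6.png

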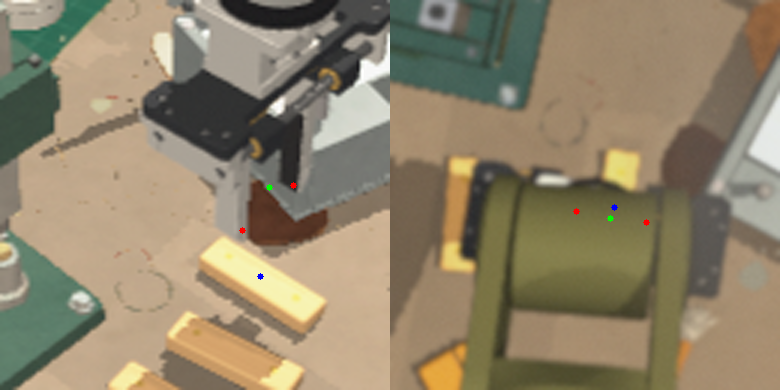

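Call:
arm_command(
  steps=[
    [0.6,0,0,40,0],
    [0.6,0,0,70,0],
    [0.6,0,0,82,0],
    [0.6,0,0,82,0],
    [0,0,0,82,0],
    [0,0,0,82,0],
    [0,0,0,82,0],
    [0,0,0,82,0],
    [0,0,0,82,0],
  ],
  force=25,
)

```text
clock: 17.6
eef_pos: [481.4, -7.3, -9.4]
eef_rot: [3.142, -0.001, -0.163]
wrist_force: [-1.3, -1.7, 6.6]
finger_gap: 27.5
finger_force: 25.0
```

Call:
arm_command(
  steps=[
    [0,0,0,-20,0],
    [0,0,0,-70,0],
    [0,0,0,-130,0],
    [0,0,0,-160,0],
    [0,0,0,-160,0],
    [0,0,0,-160,0],
  ],
)

```text
clock: 18.35
eef_pos: [480.5, -7.1, 148.7]
eef_rot: [3.141, 0.002, -0.163]
wrist_force: [-0.1, -0.0, -1.3]
finger_gap: 27.6
finger_force: 25.0
```

```bash
cat >> h.py <<'E'
P=np.array([530.8,-229.9])
def slot(y): return P+y*np.array([.478,.878])
E
python3 - <<'E'
from h import *
s=monitor.read_state();p=s['eef_pos'];print(p,s['wrist_force'],s['finger_gap'])
t=slot(-47); go(t[0]-B[0],t[1]-B[1],p[2],-28.6)
yw=s['eef_rot'][2]; ty=np.array([np.sin(yw),-np.cos(yw)])
out=[]
for nme,x0,y0 in(('scene',270,160),('top',230,230)):
    c=shot(nme); im=cv2.resize(c['img'][y0:y0+130,x0:x0+130],None,fx=3,fy=3,interpolation=cv2.INTER_CUBIC)[:,:,::-1].copy()
    def dot(q,col):
        a=(proj(c,[q])[0]-[x0,y0])*3+1; cv2.circle(im,tuple(int(v) for v in a),3,col,-1)
    for sg in(-1,1): dot([*(p+B)[:2]+sg*s['finger_gap']/2*ty,p[2]+18],(0,0,255))
    dot([*(p+B)[:2],p[2]+18],(0,255,0))
    out.append(im)
cv2.imwrite('pics/s7.png',out[0])
E
```

```text
[480.46020039  -7.11739336 148.6920905 ] [-0.13009679 -0.0085313  -1.3486549 ] 27.641863952999053
go [ 72.7 249.4  -0.   19.3]
```

View pics/s7.png

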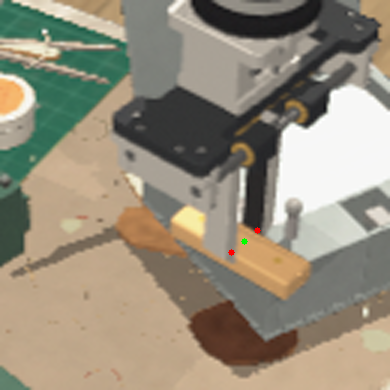

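Call:
arm_command(
  steps=[
    [0,15,60,0,7],
    [0,35,120,0,14],
    [0,55,180,0,19.3],
    [0,72.7,235,0,19.3],
    [0,72.7,249.4,0,19.3],
    [0,72.7,249.4,40,19.3],
    [0,72.7,249.4,75,19.3],
    [0,72.7,249.4,92,19.3],
    [0,72.7,249.4,96,19.3],
    [0,72.7,249.4,96,19.3],
  ],
)

```text
clock: 19.7
eef_pos: [512.8, -265.1, 54.9]
eef_rot: [3.142, -0.001, -0.5]
wrist_force: [-0.9, -0.6, -0.4]
finger_gap: 27.4
finger_force: 25.0
```

Call:
arm_command(
  steps=[
    [0,0,0,2,0],
    [0,0,0,3,0],
    [0,0,0,4,0],
    [0,0,0,4,0],
  ],
)

```text
clock: 20.2
eef_pos: [512.4, -265.1, 50.2]
eef_rot: [3.142, 0.0, -0.5]
wrist_force: [-0.9, -1.1, -0.3]
finger_gap: 27.4
finger_force: 25.0
```

Call:
arm_command(
  steps=[
    [0,0,0,1,0],
    [0,0,0,2,0],
    [0,0,0,3,0],
    [0,0,0,3,0],
  ],
)

```text
clock: 20.7
eef_pos: [512.5, -265.2, 47.4]
eef_rot: [3.142, -0.0, -0.5]
wrist_force: [-1.6, -0.3, 3.0]
finger_gap: 27.5
finger_force: 25.0
```

Call:
arm_command(
  steps=[
    [0.37,0,0,0,0],
    [0.37,0,0,0,0],
    [0.37,0,0,0,0],
    [0.37,0,0,-30,0],
    [0.37,0,0,-90,0],
    [0.6,-20,-55,-100,0],
    [0.6,-40,-110,-100,-10],
    [0.6,-60,-170,-100,-20],
    [0.6,-70,-230,-100,-28],
    [0.6,-80,-290,-100,-28],
    [0.6,-80,-290,-100,-28],
  ],
)

```text
clock: 22.08
eef_pos: [581.0, 30.8, 146.6]
eef_rot: [3.142, 0.002, -0.007]
wrist_force: [-1.0, 0.7, -0.1]
finger_gap: 56.5
finger_force: 0.6
```

```bash
cat >> h.py <<'E'
def placed(c,z=74):
    hs=cv2.cvtColor(c['img'],cv2.COLOR_RGB2HSV); m=cv2.inRange(hs,(18,70,120),(34,255,255)); m[:225]=0;m[:,:330]=0;m[345:]=0;m[:,450:]=0
    k,l,st,ce=cv2.connectedComponentsWithStats(m)
    for i in range(1,k):
        if st[i,4]>60:
            W=np.array([onz(c,p[::-1].astype(float),z)[:2] for p in np.argwhere(l==i)],np.float32)
            r=cv2.minAreaRect(W); mu=W.mean(0);ev,V=np.linalg.eigh(np.cov((W-mu).T));v=V[:,1]*np.sign(V[0,1])
            d=np.array(r[0])-P; a=np.array([.878,-.478]); b=np.array([.478,.878])
            print('placed: plate xy',np.round([d@a,d@b],1),'mean',np.round([(mu-P)@a,(mu-P)@b],1),np.round(r[1],1),'yaw err',(np.degrees(np.arctan2(v[1],v[0]))+28.6).round(1))
E
python3 - <<'E'
from h import *
s=monitor.read_state();p=s['eef_pos'];print(p)
d=shot('top'); placed(d); b=blanks(d); t=b[0]
go(463-B[0],55.6-B[1],p[2],-0.6)
E
```

```text
[581.04570627  30.84324924 146.6268065 ]
placed: plate xy [ -2.8 -38.1] mean [ -2.8 -38.2] [26.2 93. ] yaw err -0.2
blank [498.1 112.9] [498.6 114.4] [27.6 40. ] -4.7
go [-1.149e+02 -3.150e+01  0.000e+00  1.000e-01]
```

Call:
arm_command(
  steps=[
    [0.55,-60,-11,0,0],
    [0.55,-116,-22.2,0,0],
    [0.55,-116,-22.2,40,0],
    [0.55,-116,-22.2,90,0],
    [0.55,-116,-22.2,130,0],
    [0.55,-116,-22.2,150,0],
    [0.55,-116,-22.2,153,0],
    [0.55,-116,-22.2,153,0],
    [0,-116,-22.2,153,0],
    [0,-116,-22.2,153,0],
    [0,-116,-22.2,153,0],
    [0,-116,-22.2,153,0],
    [0,-116,-22.2,153,0],
  ],
)

```text
clock: 23.75
eef_pos: [466.1, 51.6, -3.5]
eef_rot: [-3.141, -0.002, -0.011]
wrist_force: [-12.8, 2.1, 36.9]
finger_gap: 17.1
finger_force: 35.5
```

Call:
arm_command(
  steps=[
    [0.55,0,0,-10,0],
    [0.55,0,0,-60,0],
    [0.55,0,0,-60,0],
    [0.55,0,0,-60,0],
  ],
)

```text
clock: 24.25
eef_pos: [465.2, 51.3, 53.8]
eef_rot: [3.142, 0.0, -0.011]
wrist_force: [0.3, 1.0, -0.3]
finger_gap: 51.1
finger_force: 0.0
```

Run:
```python
from h import *
s=monitor.read_state();p=s['eef_pos'];print(p,s['wrist_force'],s['finger_gap'],s['eef_rot'])
for nme,x0,y0 in(('scene',240,230),):
    c=shot(nme); im=cv2.resize(c['img'][y0:y0+130,x0:x0+130],None,fx=4,fy=4,interpolation=cv2.INTER_CUBIC)[:,:,::-1].copy()
    def dot(q,col):
        a=(proj(c,[q])[0]-[x0,y0])*4+2; cv2.circle(im,tuple(int(v) for v in a),3,col,-1)
    for sg in(-1,1): dot([p[0]-2,p[1]+2.5+sg*s['finger_gap']/2,p[2]+18],(0,0,255))
    for sx in(-47,47):
      for sy in (-14,14): dot([463+sx,55.7+sy,16],(255,0,0))
cv2.imwrite('pics/s8.png',im)
```

```text
[465.15951316  51.25099462  53.77332744] [ 0.27597394  0.99024922 -0.29284064] 51.05477488830879 [ 3.14155855e+00  2.16951295e-04 -1.10312428e-02]
```

View pics/s8.png

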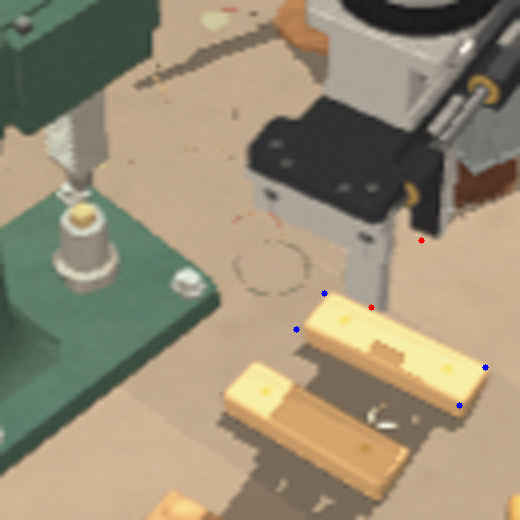

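Call:
arm_command(
  steps=[
    [0.55,-4,-2,30,0],
    [0.55,-4,-2,55,0],
    [0.55,-4,-2,66,0],
    [0.55,-4,-2,68,0],
    [0.55,-4,-2,68,0],
    [0.55,-4,-2,68,0],
  ],
)

```text
clock: 25.05
eef_pos: [461.9, 53.3, -13.2]
eef_rot: [-3.142, -0.001, -0.011]
wrist_force: [0.4, 0.4, 0.0]
finger_gap: 51.8
finger_force: 0.0
```

Free descent to −13 with no force, so the fingers straddle the blank. Closing.

Call:
arm_command(
  steps=[
    [0,0,0,1,0],
    [0,0,0,1,0],
    [0,0,0,1,0],
    [0,0,0,1,0],
    [0,0,0,1,0],
  ],
)

```text
clock: 25.68
eef_pos: [461.5, 53.3, -14.7]
eef_rot: [3.142, -0.0, -0.011]
wrist_force: [-0.0, 0.5, 3.4]
finger_gap: 27.6
finger_force: 25.0
```

Call:
arm_command(
  steps=[
    [0,0,0,-30,0],
    [0,0,0,-85,0],
    [0,0,0,-145,0],
    [0,20,60,-150,7],
    [0,40,120,-150,14],
    [0,60,180,-150,21],
    [0,77,240,-150,28],
    [0,77,278,-150,28],
    [0,77,278,-150,28],
    [0,77,278,-105,28],
    [0,77,278,-75,28],
    [0,77,278,-62,28],
    [0,77,278,-60,28],
    [0,77,278,-60,28],
  ],
)

```text
clock: 27.42
eef_pos: [535.9, -225.6, 46.3]
eef_rot: [-3.142, -0.002, -0.5]
wrist_force: [0.1, -0.1, -1.0]
finger_gap: 27.9
finger_force: 25.0
```

Call:
arm_command(
  steps=[
    [0,0,0,1,0],
    [0,0,0,2,0],
    [0,0,0,3,0],
    [0,0,0,3,0],
  ],
)

```text
clock: 27.92
eef_pos: [535.6, -225.7, 42.5]
eef_rot: [-3.142, -0.001, -0.5]
wrist_force: [-0.5, -0.2, 3.1]
finger_gap: 27.9
finger_force: 25.0
```

Call:
arm_command(
  steps=[
    [0.36,0,0,0,0],
    [0.36,0,0,0,0],
    [0.36,0,0,0,0],
    [0.36,0,0,-30,0],
    [0.36,0,0,-90,0],
    [0.55,-40,-8,-110,0],
    [0.55,-100,-17,-120,0],
    [0.55,-160,-30,-120,0],
    [0.55,-220,-40,-120,-10],
    [0.55,-252,-45,-120,-20],
    [0.55,-252,-45,-120,-24],
    [0.55,-252,-45,-120,-24],
  ],
)

```text
clock: 29.42
eef_pos: [335.8, -65.2, 162.4]
eef_rot: [3.141, -0.001, -0.081]
wrist_force: [1.0, 0.3, -0.7]
finger_gap: 51.3
finger_force: 0.0
```

Run:
```python
from h import *
s=monitor.read_state();p=s['eef_pos'];print(p)
d=shot('top','t9.png'); placed(d); b=blanks(d)
t=b[-1]; go(t[0]+1,t[1]-1.5,p[2],t[2])
for e in trace(d,'tamper_foot')[:2]:
    W=np.array([onz(d,q[::-1].astype(float),14)[:2] for q in np.argwhere(e['region'])],np.float32); print(cv2.minAreaRect(W))
```

```text
[335.80255757 -65.22845274 162.41980895]
placed: plate xy [2.1 7.3] mean [2.2 7.3] [26.4 93.2] yaw err -0.3
placed: plate xy [ -2.8 -38.1] mean [ -2.6 -38.1] [26.2 93. ] yaw err -0.1
blank [473.6 114.6] [472.9 115.6] [27.  92.8] -4.4
go [ 1.235e+02 -1.893e+02 -1.000e-01 -4.000e-01]
((455.6322326660156, 265.5420227050781), (146.1011505126953, 80.65587615966797), 87.22772979736328)
```

Call:
arm_command(
  steps=[
    [0.55,40,-60,0,0],
    [0.55,80,-120,0,0],
    [0.55,120,-180,0,0],
    [0.55,123.5,-189.3,0,0],
    [0.55,123.5,-189.3,50,0],
    [0.55,123.5,-189.3,110,0],
    [0.55,123.5,-189.3,155,0],
    [0.55,123.5,-189.3,173,0],
    [0.55,123.5,-189.3,177,0],
    [0.55,123.5,-189.3,177,0],
    [0.55,123.5,-189.3,177,0],
  ],
)

```text
clock: 30.9
eef_pos: [474.8, 113.5, -14.0]
eef_rot: [-3.141, -0.001, -0.081]
wrist_force: [-0.5, 0.0, -0.5]
finger_gap: 51.8
finger_force: 0.0
```

Call:
arm_command(
  steps=[
    [0,0,0,0,0],
    [0,0,0,0,0],
    [0,0,0,0,0],
    [0,0,0,0,0],
    [0,0,0,0,0],
    [0,0,0,-30,0],
    [0,0,0,-90,0],
    [0,0,0,-150,0],
    [0,25,60,-150,7],
    [0,50,120,-150,14],
    [0,75,180,-150,20],
    [0,100,235,-150,24],
    [0,104.4,290.9,-150,24],
    [0,104.4,290.9,-150,24],
    [0,104.4,290.9,-105,24],
    [0,104.4,290.9,-75,24],
    [0,104.4,290.9,-62,24],
    [0,104.4,290.9,-60,24],
    [0,104.4,290.9,-60,24],
  ],
)

```text
clock: 33.28
eef_pos: [555.3, -184.9, 46.3]
eef_rot: [-3.141, -0.002, -0.5]
wrist_force: [0.3, -0.2, -1.1]
finger_gap: 27.6
finger_force: 25.0
```

Held at the slot. Lower to contact, release, and withdraw toward the tamper.

Call:
arm_command(
  steps=[
    [0,0,0,1,0],
    [0,0,0,2,0],
    [0,0,0,3,0],
    [0,0,0,3,0],
    [0.36,0,0,3,0],
    [0.36,0,0,3,0],
    [0.36,0,0,3,0],
    [0.36,0,0,-30,0],
    [0.36,0,0,-90,0],
    [0.55,-50,-10,-120,-10],
    [0.55,-110,-20,-150,-20],
    [0.55,-170,-35,-170,-30],
    [0.55,-230,-50,-170,-40],
    [0.55,-260,-60,-170,-50],
    [0.55,-260,-60,-170,-50],
  ],
)

```text
clock: 35.15
eef_pos: [354.4, -6.7, 215.7]
eef_rot: [3.141, -0.002, 0.376]
wrist_force: [0.6, -0.4, 0.3]
finger_gap: 51.6
finger_force: 0.0
```

Run:
```python
from h import *
s=monitor.read_state();p=s['eef_pos'];print(p,s['eef_rot'])
d=shot('top','t10.png'); placed(d)
for t,z in(('tamper_foot',14),('mat_top',4)):
  for e in trace(d,t)[:1]:
    W=np.array([onz(d,q[::-1].astype(float),z)[:2] for q in np.argwhere(e['region'])],np.float32); print(t,cv2.minAreaRect(W))
hs=cv2.cvtColor(d['img'],cv2.COLOR_RGB2HSV)
c=d['img'][290:325,160:230]; cv2.imwrite('pics/tam.png',cv2.resize(c,None,fx=8,fy=8,interpolation=cv2.INTER_CUBIC)[:,:,::-1])
print(hs[311,170:212:6])
# grip segment: orange inside foot
m=cv2.inRange(hs,(8,120,100),(20,255,255)); mm=np.zeros_like(m); mm[302:320,166:212]=m[302:320,166:212]
k,l,st,ce=cv2.connectedComponentsWithStats(mm); 
for i in range(1,k):
    if st[i,4]>60:
        W=np.array([onz(d,q[::-1].astype(float),60)[:2] for q in np.argwhere(l==i)],np.float32); print('grip',st[i],W.mean(0),cv2.minAreaRect(W))
```

```text
[354.40475935  -6.6559454  215.70751816] [ 3.14077808e+00 -1.63049152e-03  3.76252876e-01]
placed: plate xy [-2.1 52. ] mean [-2.1 52. ] [26.4 93.1] yaw err -0.2
placed: plate xy [2.2 7.4] mean [1.9 7.3] [26.6 93.2] yaw err -0.4
placed: plate xy [ -2.8 -38.1] mean [ -2.6 -38.1] [26. 93.] yaw err -0.0
tamper_foot ((455.30303955078125, 266.62139892578125), (141.77967834472656, 79.6324234008789), 89.3037109375)
mat_top ((466.46905517578125, 263.7568664550781), (163.8574981689453, 116.73661804199219), 86.13800811767578)
[[ 15 188 218]
 [ 15 188 218]
 [ 15 189 217]
 [ 15 190 216]
 [ 15 189 215]
 [ 15 187 215]
 [ 15 190 215]]
grip [166 306  45  10 416] [456.4369  265.10947] ((456.3341064453125, 264.8653564453125), (105.17961120605469, 21.45214080810547), 89.33468627929688)
```

View pics/tam.png

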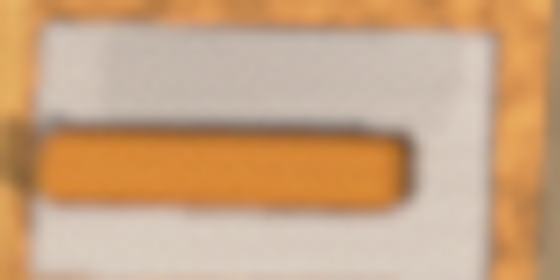

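Call:
arm_command(
  steps=[
    [0.55,40,-45,0,-10],
    [0.55,80,-90,0,-20],
    [0.55,120,-135,0,-30],
    [0.55,160,-178,0,-40],
    [0.55,194.5,-216,20,-50],
    [0.55,194.5,-216,60,-60],
    [0.55,194.5,-216,100,-67.8],
    [0.55,194.5,-216,130,-67.8],
    [0.55,194.5,-216,130,-67.8],
    [0.55,194.5,-216,130,-67.8],
  ],
)

```text
clock: 36.55
eef_pos: [458.7, 264.3, 86.1]
eef_rot: [3.141, -0.0, 1.555]
wrist_force: [0.9, -0.7, 0.3]
finger_gap: 51.6
finger_force: 0.0
```

Run:
```python
from h import *
s=monitor.read_state();p=s['eef_pos'];print(p,s['eef_rot'])
go(455.8,266,14,89.3)
c=shot('scene'); x0,y0=200,280; im=cv2.resize(c['img'][y0:y0+160,x0:x0+160],None,fx=3,fy=3,interpolation=cv2.INTER_CUBIC)[:,:,::-1].copy()
for q,col in(([p[0]-26,p[1],p[2]+18],(0,0,255)),([p[0]+26,p[1],p[2]+18],(0,0,255)),([456,266,62],(255,0,0))):
    a=(proj(c,[q])[0]-[x0,y0])*3+1; cv2.circle(im,tuple(int(v) for v in a),3,col,-1)
cv2.imwrite('pics/tm2.png',im)
for e in find_in(c,'tamper_grip')[:1]: print(e)
```

```text
[458.67022707 264.26014544  86.05156205] [ 3.14070177e+00 -4.31515718e-04  1.55471624e+00]
go [ 1.7 -2.9 72.1 -0.2]
{'rect': [282.6, 400.1, 78.2, 79.0], 'p': 0.58}
```

View pics/tm2.png

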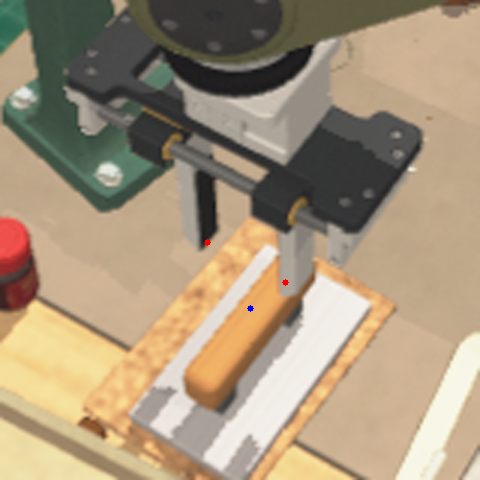

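I've now viewed 15 pictures, one over the limit of 14, so from here I'll rely on numbers only. The last view shows the fingers straddling the tamper grip (blue dot at crop (250,308)). Descending.

Call:
arm_command(
  steps=[
    [0.55,1.7,-2.9,40,0],
    [0.55,1.7,-2.9,65,0],
    [0.55,1.7,-2.9,73,0],
    [0.55,1.7,-2.9,73,0],
    [0.55,1.7,-2.9,73,0],
  ],
)

```text
clock: 37.28
eef_pos: [455.6, 266.4, 13.4]
eef_rot: [3.14, -0.001, 1.556]
wrist_force: [-0.9, -0.2, 0.6]
finger_gap: 51.3
finger_force: 0.0
```

Call:
arm_command(
  steps=[
    [0,0,0,0,0],
    [0,0,0,0,0],
    [0,0,0,0,0],
    [0,0,0,0,0],
    [0,0,0,0,0],
    [0,0,0,-20,0],
    [0,0,0,-50,0],
    [0,0,0,-50,0],
    [0,0,0,-50,0],
  ],
  force=45,
)

```text
clock: 38.4
eef_pos: [454.1, 265.7, 60.8]
eef_rot: [-3.14, 0.001, 1.556]
wrist_force: [0.2, 0.0, -4.7]
finger_gap: 23.9
finger_force: 44.9
```

Call:
arm_command(
  steps=[
    [0,0,0,-60,0],
    [0,0,0,-120,0],
    [0,-50,-4,-120,0],
    [0,-105,-9,-120,0],
    [0,-160,-15,-120,4],
    [0,-215,-20,-120,8],
    [0,-270,-18,-120,12],
    [0,-325,0,-120,16],
    [0,-380,25,-120,20],
    [0,-430,52,-120,24],
    [0,-470,74,-120,27.7],
    [0,-487.7,84.2,-120,27.7],
    [0,-487.7,84.2,-120,27.7],
    [0,-487.7,84.2,-120,27.7],
  ],
)

```text
clock: 40.15
eef_pos: [531.4, -222.1, 181.0]
eef_rot: [-3.14, -0.0, 1.073]
wrist_force: [-0.3, -0.3, -4.4]
finger_gap: 23.8
finger_force: 45.0
```

Run:
```python
from h import *
s=monitor.read_state();p=s['eef_pos'];print(p,s['eef_rot'],s['wrist_force'],s['finger_gap'])
go(531.1,-223.2,p[2],61.4)
```

```text
[ 531.41371469 -222.12215382  181.01703258] [-3.13964767e+00 -6.71378563e-05  1.07310265e+00] [-0.26564204 -0.32233265 -4.35741546] 23.797639610257008
go [-1.1  0.2 -0.   0.1]
```

Good. Lower to just above the blanks (expected contact at about z 83).

Call:
arm_command(
  steps=[
    [0,-1,0,40,0],
    [0,-1,0,70,0],
    [0,-1,0,86,0],
    [0,-1,0,92,0],
    [0,-1,0,94,0],
    [0,-1,0,94,0],
  ],
)

```text
clock: 40.9
eef_pos: [531.8, -223.8, 89.0]
eef_rot: [3.14, -0.0, 1.073]
wrist_force: [0.8, 0.2, -4.4]
finger_gap: 23.9
finger_force: 45.0
```

Call:
arm_command(
  steps=[
    [0,0,0,2,0],
    [0,0,0,4,0],
    [0,0,0,6,0],
    [0,0,0,8,0],
    [0,0,0,8,0],
  ],
)

```text
clock: 41.52
eef_pos: [531.5, -223.7, 80.2]
eef_rot: [3.141, 0.0, 1.073]
wrist_force: [-1.0, 0.4, -1.4]
finger_gap: 23.5
finger_force: 45.0
```

Call:
arm_command(
  steps=[
    [0,0,0,2,0],
    [0,0,0,4,0],
    [0,0,0,6,0],
    [0,0,0,8,0],
    [0,0,0,8,0],
    [0,0,0,8,0],
  ],
)

```text
clock: 42.28
eef_pos: [531.5, -223.7, 72.3]
eef_rot: [3.141, -0.0, 1.073]
wrist_force: [-2.9, 0.8, 4.1]
finger_gap: 23.5
finger_force: 45.0
```

Call:
arm_command(
  steps=[
    [0,0,0,1,0],
    [0,0,0,2,0],
    [0,0,0,3,0],
    [0,0,0,4,0],
    [0,0,0,4,0],
    [0,0,0,4,0],
  ],
)

```text
clock: 43.02
eef_pos: [531.7, -223.8, 70.1]
eef_rot: [3.14, -0.0, 1.073]
wrist_force: [-9.8, 3.7, 23.2]
finger_gap: 23.7
finger_force: 45.0
```

Call:
arm_command(
  steps=[
    [0,0,0,0,0],
    [0,0,0,0,0],
    [0,0,0,0,0],
    [0,0,0,-0.7,0],
    [0,0,0,-0.7,0],
    [0,0,0,-0.7,0],
    [0,0,0,-0.7,0],
  ],
)

```text
clock: 43.9
eef_pos: [531.6, -223.8, 70.2]
eef_rot: [3.141, -0.0, 1.073]
wrist_force: [-6.4, 4.1, 16.9]
finger_gap: 24.0
finger_force: 45.0
```

Run:
```python
from h import *
s=monitor.read_state();print(s['eef_pos'],s['wrist_force'],s['moment'])
d=shot('top'); c=shot('scene')
for cam,nm in((d,'top'),(c,'scene')):
  for e in trace(cam,'tamper_foot')[:1]:
    print(nm,round(e['p'],2),np.round(e['rect'],1))
  print(proj(cam,[[*s['eef_pos'][:2],60]]).round(1))
placed(d,62)
```

```text
[ 531.64521191 -223.754625     70.15998108] [-6.4158163   4.14284396 16.8758131 ] [ 0.63183261  1.56402309 -0.01201416]
top 0.92 [372.2 269.2  33.   44.6]
[[390.9 277.1]]
scene 0.63 [336.7 158.4  57.6  89.9]
[[370.1 212.6]]
placed: plate xy [-15.4 -68.4] mean [ 11.8 -55.5] [131.7 161.9] yaw err -47.8
placed: plate xy [ -36.6 -163. ] mean [ -48.6 -162.5] [ 23.6 108.1] yaw err 14.1
placed: plate xy [ -76.9 -108.4] mean [ -77.3 -108.3] [57.4  7.5] yaw err 90.3
placed: plate xy [-109.4 -112. ] mean [-113.  -110.8] [43.1 19. ] yaw err 106.9
```

Call:
arm_command(
  steps=[
    [0,0,0,1,0],
    [0,0,0,2,0],
    [0,0,0,2,0],
    [0,0,0,2,0],
    [0,0,0,2,0],
    [0,0,0,2,0],
  ],
)

```text
clock: 44.85
eef_pos: [531.8, -223.8, 69.9]
eef_rot: [3.14, -0.0, 1.073]
wrist_force: [-14.2, 8.3, 35.7]
finger_gap: 23.9
finger_force: 45.0
```

Call:
arm_command(
  steps=[
    [0,0,0,-4,0],
    [0,0,0,-10,0],
    [0,0,0,-18,0],
    [0,0,0,-50,0],
    [0,0,0,-112,0],
    [0,0,0,-112,0],
    [0,20,-40,-112,0],
    [0,40,-80,-112,-3],
    [0,62,-115,-112,-6],
    [0,83,-149,-112,-9],
    [0,115,-172,-112,-13],
    [0,148,-196,-112,-17],
    [0,201,-225,-112,-21],
    [0,240,-243,-112,-24],
    [0,290,-263,-112,-27.7],
    [0,340,-280,-112,-27.7],
    [0,395.4,-296.2,-112,-27.7],
    [0,395.4,-296.2,-112,-27.7],
    [0,395.4,-296.2,-112,-27.7],
  ],
)

```text
clock: 47.22
eef_pos: [459.4, 264.7, 177.4]
eef_rot: [-3.139, 0.001, 1.557]
wrist_force: [-0.1, -0.4, -3.4]
finger_gap: 24.0
finger_force: 45.0
```

Run:
```python
from h import *
s=monitor.read_state();p=s['eef_pos'];print(p,s['eef_rot'],s['wrist_force'])
go(460,265,p[2],89.3)
d=shot('top'); placed(d)
for e in trace(d,'plate_top')[:1]: print(e['p'],e['rect'])
```

```text
[459.42514131 264.68629781 177.37824797] [-3.13930180e+00  1.34185659e-03  1.55661540e+00] [-0.06410519 -0.36071262 -3.43787821]
go [ 0.3  0.6 -0.  -0.1]
placed: plate xy [-2.2 52. ] mean [-2.4 52. ] [26.5 93.2] yaw err -0.3
placed: plate xy [2.1 7.4] mean [1.9 7.3] [26.6 93. ] yaw err -0.3
placed: plate xy [ -2.8 -38.1] mean [ -2.6 -38.1] [26.1 93. ] yaw err -0.1
0.97 [395.5, 278.9, 85.7, 76.8]
```

Call:
arm_command(
  steps=[
    [0,0,0,50,0],
    [0,0,0,105,0],
    [0,0,0,145,0],
    [0,0,0,157,0],
    [0,0,0,160,0],
    [0,0,0,162,0],
    [0,0,0,162,0],
  ],
)

```text
clock: 48.2
eef_pos: [460.6, 265.4, 17.9]
eef_rot: [3.14, -0.001, 1.556]
wrist_force: [-0.8, -0.3, -3.9]
finger_gap: 23.8
finger_force: 45.0
```

Call:
arm_command(
  steps=[
    [0,0,0,1,0],
    [0,0,0,2,0],
    [0,0,0,3,0],
    [0,0,0,3,0],
  ],
)

```text
clock: 48.7
eef_pos: [460.1, 265.1, 13.8]
eef_rot: [-3.141, 0.0, 1.556]
wrist_force: [-0.4, -0.1, -3.7]
finger_gap: 23.7
finger_force: 45.0
```

Call:
arm_command(
  steps=[
    [0,0,0,1,0],
    [0,0,0,2,0],
    [0,0,0,3,0],
    [0,0,0,3,0],
  ],
)

```text
clock: 49.2
eef_pos: [460.2, 265.4, 12.3]
eef_rot: [3.141, -0.0, 1.556]
wrist_force: [-8.4, -2.3, 17.1]
finger_gap: 23.6
finger_force: 45.0
```

Firmly down at 12.3. Ease 1.5 mm, release, rise and clear.

Call:
arm_command(
  steps=[
    [0,0,0,-1.5,0],
    [0,0,0,-1.5,0],
    [0.55,0,0,-1.5,0],
    [0.55,0,0,-1.5,0],
    [0.55,0,0,-1.5,0],
    [0.55,0,0,-1.5,0],
    [0.55,0,0,-40,0],
    [0.55,0,0,-95,0],
    [0.55,0,0,-150,0],
    [0.55,-60,-30,-180,0],
    [0.55,-120,-60,-180,0],
    [0.55,-180,-90,-180,0],
    [0.55,-240,-110,-180,0],
    [0.55,-280,-110,-180,0],
    [0.55,-280,-110,-180,0],
  ],
)

```text
clock: 51.08
eef_pos: [345.6, -16.2, 191.2]
eef_rot: [3.14, 0.0, 1.55]
wrist_force: [0.6, 0.1, 0.1]
finger_gap: 51.7
finger_force: 0.0
```

Run:
```python
from h import *
s=monitor.read_state();p=s['eef_pos'];print(p,s['wrist_force'])
d=shot('top'); placed(d)
for t,z in(('tamper_foot',14),('mat_top',4),('glue_bottle',0),('lace_spool',0)):
  for e in trace(d,t)[:1]:
    W=np.array([onz(d,q[::-1].astype(float),z)[:2] for q in np.argwhere(e['region'])],np.float32); print(t,round(e['p'],2),cv2.minAreaRect(W))
```

```text
[345.56689674 -16.24839513 191.20552011] [0.5550939  0.0683514  0.12078802]
placed: plate xy [-2.2 52. ] mean [-2.4 52. ] [26.3 93.2] yaw err -0.2
placed: plate xy [2.2 7.5] mean [1.9 7.4] [26.8 93.2] yaw err -0.4
placed: plate xy [ -2.8 -38.1] mean [ -2.7 -38.1] [26.1 93. ] yaw err -0.1
tamper_foot 0.74 ((460.2610168457031, 265.93499755859375), (140.71026611328125, 79.67105865478516), 89.33126831054688)
mat_top 0.62 ((507.37835693359375, -277.14306640625), (32.82868957519531, 103.531005859375), 62.41655731201172)
glue_bottle 0.9 ((801.419677734375, 111.37171936035156), (63.939334869384766, 44.98355484008789), 33.167659759521484)
lace_spool 0.67 ((813.3958129882812, -85.15917205810547), (90.34913635253906, 101.34020233154297), 89.52840423583984)
```

```bash
python3 -c "
from cell import job
print(job.sign_off())"
```

```text
the job is handed in; nothing more can be done
None
```

I handed the job in, and no verdict came back. By my final measurements the three blanks are on the plate, the tamper is on its mat, and the bottle and spool have not moved. I last saw the lid open just after swinging it. I judged the plate fully down from arm height and force (hard stop at 36 N), and viewed 15 pictures, one over the limit of 14.

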